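# Close up the paint pots on their rail

## Task

Push the row of four touching paint pots along its rail with the fingertips, as one train, until the leading pot is fully home against the red end stop and the pots stand close together, then draw back clear of them. Push gently from the tail of the row: do not pinch, lift or tip any pot or let the row come apart, and leave the mug, apple, eraser and tea light where they are.

Things in the scene. Friction and masses are not known exactly. Their poses are not given: they have to be found in the camera images.
- rack: The rail: a fixed straight aluminium channel 400 mm long (its own y axis), 55 mm wide (x), open at the top. Floor 6 mm thick, two side walls 6 mm thick that rise to 16 mm above the table, 43 mm between them. Origin: centre of its underside, on the table. It lies crosswise in front of the robot; place and angle vary.
- end_stop: The red end stop: a fixed block, 66 mm across the rail, 20 mm along it, 40 mm high. It stands at y = +190 or -190 mm of the rack's frame (this varies), so its inner face is 180 mm from the rail's middle. Origin: centre of its underside, on the table; axes as the rack's. The rail's other end has only a flat black foot strip 5 mm high.
- pot_yellow: Yellow paint pot: white square body 40 x 40 mm, 42 mm high, yellow band, round yellow screw lid 34 mm across; 60 mm high in all, 80 to 160 g. Origin: centre of its underside, 6 mm above the table on the rail floor; z up, x and y square to its sides and at the start as the rack's. It stands at the +y end of the row (rack's y).
- pot_red: Red paint pot: white square body 40 x 40 mm, 42 mm high, red band, round red screw lid 34 mm across; 60 mm high in all, 80 to 160 g. Origin: centre of its underside, 6 mm above the table on the rail floor; z up, x and y square to its sides and at the start as the rack's. Next to the yellow pot.
- pot_blue: Blue paint pot: white square body 40 x 40 mm, 42 mm high, blue band, round blue screw lid 34 mm across; 60 mm high in all, 80 to 160 g. Origin: centre of its underside, 6 mm above the table on the rail floor; z up, x and y square to its sides and at the start as the rack's. Between the red and the green pot.
- pot_green: Green paint pot: white square body 40 x 40 mm, 42 mm high, green band, round green screw lid 34 mm across; 60 mm high in all, 80 to 160 g. Origin: centre of its underside, 6 mm above the table on the rail floor; z up, x and y square to its sides and at the start as the rack's. It stands at the -y end of the row (rack's y). The touching row is 161 mm long, has 59 to 141 mm to go, and takes about 2 to 4 N to push.
- mug: Bystander: loose blue mug, 80 mm across, 90 mm high, handle at its own +y. Origin: centre of the underside. It stands beyond the rail.
- apple: Bystander: loose red apple, 72 mm across, 66 mm high and a short brown stem, origin at its underside, beyond the rail.
- eraser: Bystander: loose white eraser 26 x 48 mm, 14 mm thick, origin at the centre of its underside, on the robot's side of the rail.
- tea_light: Bystander: loose tea light, 39 mm across, 18 mm high, origin at the centre of its underside, on the robot's side of the rail.
Mind the look-alikes: they are no part of the job. Of the things like the end_stop, leave any that is blue; of the rest the larger one is meant.

How it is judged:
By the outcome, as a careful person would: the job done as asked, in the order asked, and still so for the second after the job is handed in, with the robot touching nothing.
It also fails if it takes over 32 s, if anything falls off the work surface, if the arm or the gripper's body presses on something with over 40 N, if the wrist force passes 120 N, or if a joint passes its speed limit or range.

## Robot

A 6-joint arm with a two-finger parallel gripper is mounted at the origin on the work surface. World frame = base frame: x ahead of the robot, y to its left, z up, the work surface at z = 0. Lengths are in m, angles in rad, forces in N, time in s.
With the tool pointing down it reaches from about 0.3 to 0.825 m from the base axis. Payload 5.4 kg.
Tool frame: the origin (TCP) lies at the very end of the fingers, on their centre line; the grasp point (between the pads) lies 19 mm behind it; z points along the fingers, y is the line along which they close (so a half turn about z gives the same grasp; the last joint's range is limited). The gripper opens to 92 mm and grips with 3 to 60 N. Pads are 20 mm wide; open, the fingers measure 128 mm over their backs; the gripper's body (75 mm by 189 mm) begins 69 mm behind the grasp point.
Start: joints at [0.947, 0.158, 1.597, -0, 1.386, -0.21], TCP at [0.231, 0.526, 0.215] pointing down, gripper open.
Joint ranges: [-2.91, 2.91], [-0.94, 2.29], [0.18, 2.7], [-1.29, 4.43], [0.17, 2.64], [-3, 3]. Speed limits (rad/s): [2.57, 2.57, 3.14, 3.14, 3.14, 3.14].

## Interface

Orientations are given as a rotation vector (axis times angle).
In Python, from workcell import bot gives the robot as it stands. Calls block until the motion is done:
- bot.goto(position, orientation): joint-space move of the TCP to a pose.
- bot.line_to(position, rot=None, max_speed=0.15): straight line of the TCP; rot=None keeps the orientation; max_speed is the mean speed in m/s.
- bot.set_joints(angles): joint-space move.
- bot.set_gripper(opening, newtons=None): opening from 0.0 (shut) to 1.0 (fully open); newtons is the grip in N (None keeps the last); returns when the fingers have stopped.
- bot.hold(seconds).
- bot.inverse_kinematics(position, orientation): joint angles nearest the present ones, or None.
- bot.read_camera(name): name is "side" or "top" or "wrist"; returns a dict with "pixels" (400x640x3 uint8, blue, green, red), "fx", "fy", "cx", "cy" (pixels), "R" (3x3) and "t" (3): a world point X has camera coordinates R X + t. Camera axes: x right, y down, z forward; pixel columns grow to the right and rows downward; lengths in m; the calibration is good to about 2 mm. A picture is of the moment at which its call begins. There is no depth.
A pose or a line that the arm cannot do raises bot.MotionError and nothing moves.
- bot.job_done(): hands the job in; it is judged then, once.
Readings, each from a call of its own:
- bot.current_clock(): time.
- bot.current_joints(): joint angles.
- bot.current_joint_vel(): joint speeds.
- bot.current_effort(): joint torques, N m.
- bot.current_ee_pos(): TCP position.
- bot.current_tool_rot(): TCP orientation.
- bot.current_contact_force(): force on the tool from outside, world axes, zero at the start.
- bot.current_ft_torque(): the same for the moment, N m.
- bot.current_opening(): opening from 0.0 (shut) to 1.0 (fully open).
- bot.current_grip_force(): force on a finger pad.
Only numpy, scipy, OpenCV 4.12 (cv2) and the standard library are available. Lean on these libraries where they do the work, as an engineer would, in place of code of your own. Each camera call takes 0.05 s, during which the arm holds its last target. There are 200 camera calls.

## Working session

There is one attempt and no reset: what is moved stays moved. The work goes in short steps, each a Python script; the robot and the scene stay as the last script left them, time stands still between calls to the robot, and variables do not carry over. Pictures are saved under pics/ and viewed, at most 10 in all, crops included, and the job is handed in when it is done.

```bash
mkdir -p pics; python3 - <<'E'
from workcell import bot
import cv2,numpy as np
for n in("top","side"):
    c=bot.read_camera(n); cv2.imwrite(f"pics/{n}0.png",c["pixels"])
    print(n,c["fx"],c["fy"],c["cx"],c["cy"],np.round(c["R"],4).tolist(),np.round(c["t"],4).tolist())
print(bot.current_clock(),bot.current_tool_rot(),bot.current_contact_force())
E
```

```text
top 461.2104838150634 461.2104838150634 314.91728876231366 197.03900337070877 [[0.0047, -0.9999, -0.0094], [-0.9924, -0.0035, -0.1233], [0.1232, 0.01, -0.9923]] [0.078, 0.5487, 0.6966]
side 394.04381683601326 394.04381683601326 325.4234924595324 200.43610370009944 [[0.7606, -0.6488, 0.0242], [-0.3611, -0.4537, -0.8147], [0.5396, 0.6109, -0.5793]] [-0.3955, 0.2683, 0.4483]
0.1 [-6.45163222e-01 -3.07393194e+00  2.49113675e-03] [-0.40776972 -0.54285763  0.48476159]
```

View pics/top0.png

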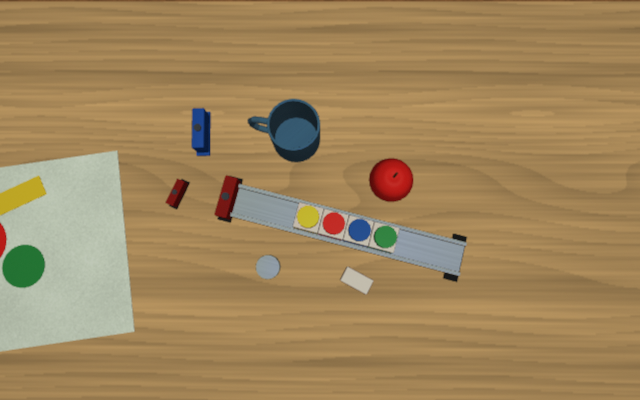

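View pics/side0.png

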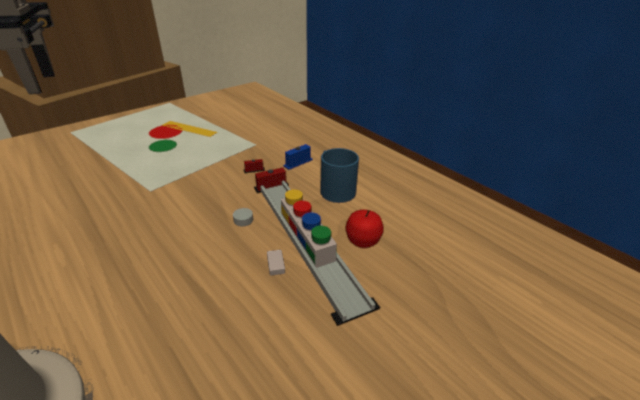

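The top view shows the rail running from the red stop at (228,198) to the black foot at (455,260). The lids are yellow (308,216), red (334,223), blue (359,230) and green (385,237), so yellow leads and I push from green. The small red block (177,193) and the blue one (201,131) are the look-alikes. The side view agrees. Next I'll measure the lids and the stop.

```bash
cat > h.py <<'E'
from workcell import bot
import cv2,numpy as np
from scipy.spatial.transform import Rotation as Rn
def world(c,uv,z):
    d=c["R"].T@np.array([(uv[0]-c["cx"])/c["fx"],(uv[1]-c["cy"])/c["fy"],1]); o=-c["R"].T@c["t"]
    return o+d*(z-o[2])/d[2]
H={"yellow":[(20,35)],"red":[(0,8),(172,180)],"blue":[(100,125)],"green":[(45,85)]}
def lids(c,box):
    hsv=cv2.cvtColor(c["pixels"],cv2.COLOR_BGR2HSV); out={}
    for k,rs in H.items():
        m=sum(cv2.inRange(hsv,(a,130,60),(b,255,255)) for a,b in rs)
        w=np.zeros_like(m); w[box[1]:box[3],box[0]:box[2]]=1; m*=w
        n,_,st,ce=cv2.connectedComponentsWithStats(m); i=1+np.argmax(st[1:,4])
        out[k]=(world(c,ce[i],.066),ce[i].round(1),st[i,2:].tolist())
    return out
E
python3 - <<'E'
from h import *
c=bot.read_camera("top")
L=lids(c,(290,195,410,255))
for k,v in L.items(): print(k,v[0].round(4),v[1],v[2])
P=np.array([v[0][:2] for v in L.values()]); u=P[0]-P[3]; print("len",np.linalg.norm(u)); u/=np.linalg.norm(u); print("u",u,np.degrees(np.arctan2(u[1],u[0])))
for n,p,z in [("stop red px",(228,198),.04),("foot a",(459,238),.005),("foot b",(451,277),.005)]: 
    w=world(c,p,z)[:2]; print(n,w.round(4),"along from yellow",(w-P[0])@u)
cv2.imwrite("pics/crop.png",cv2.resize(c["pixels"][165:290,205:475],None,fx=2.9,fy=2.9,interpolation=cv2.INTER_CUBIC))
E
```

```text
yellow [0.5151 0.0907 0.066 ] [307.7 216.4] [22, 22, 372]
red [0.5052 0.052  0.066 ] [333.3 223. ] [22, 21, 368]
blue [0.4954 0.0134 0.066 ] [359.1 229.7] [21, 21, 355]
green [ 0.4854 -0.0253  0.066 ] [385.  236.4] [21, 20, 349]
len 0.11972096596716196
u [0.24792331 0.96877966] 75.64534169996456
stop red px [0.5457 0.217 ] along from yellow 0.1299983652703588
foot a [ 0.4858 -0.1541] along from yellow -0.2444014339045506
foot b [ 0.4231 -0.1392] along from yellow -0.24544866414696356
```

View pics/crop.png

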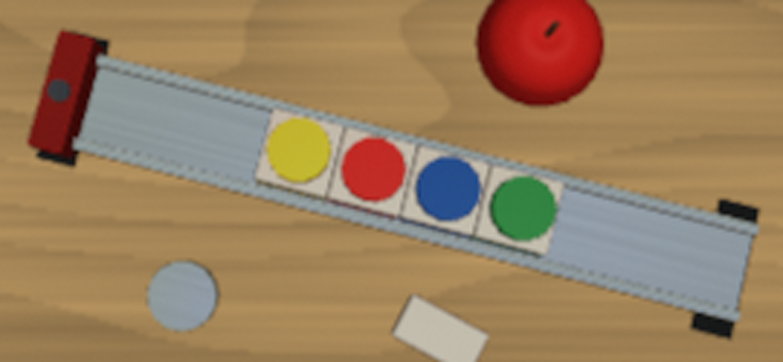

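Lid spacing is 119.7 mm against 120.3 mm expected, and the travel left is about 105–110 mm. The plan is to close the fingers, come down behind green with the closing line across the rail, and stay just above the walls.

```bash
cat >> h.py <<'E'
Y0=np.array([.5151,.0907]); u=np.array([.2479,.9688])
def P(s,z): return np.r_[Y0+s*u,z]   # s: along rail from yellow's first position
def rot(sg):
    z=np.array([0,0,-1.]); y=sg*np.array([u[1],-u[0],0]); return Rn.from_matrix(np.c_[np.cross(y,z),y,z]).as_rotvec()
def st(): 
    p=bot.current_ee_pos(); f=bot.current_contact_force()
    print(f"t={bot.current_clock():.2f} s={(np.array(p[:2])-Y0)@u:.4f} z={p[2]:.4f} Fu={np.array(f[:2])@u:.2f} Fz={f[2]:.2f}"); return np.array(f[:2])@u
E
python3 - <<'E'
from h import *
best=None
for sg in(1,-1):
    q=bot.inverse_kinematics(P(-.175,.13),rot(sg)); print(sg,q)
    if q is not None and (best is None or abs(q[5]-bot.current_joints()[5])<best[0]): best=(abs(q[5]-bot.current_joints()[5]),sg)
sg=best[1]; open("sg","w").write(str(sg))
bot.set_gripper(0); st()
bot.goto(P(-.175,.13),rot(sg)); st()
bot.line_to(P(-.175,.023),max_speed=.1); st()
c=bot.read_camera("side"); cv2.imwrite("pics/s1.png",cv2.resize(c["pixels"][130:340,200:420],None,fx=2.5,fy=2.5))
E
```

```text
1 [-4.19006736e-01 -1.03609276e-02  1.94987517e+00 -4.44089210e-16
  1.20207841e+00 -1.68498309e-01]
-1 [-4.19006736e-01 -1.03609276e-02  1.94987517e+00 -4.44089210e-16
  1.20207841e+00  2.97309434e+00]
t=1.50 s=0.3518 z=0.2146 Fu=0.05 Fz=0.93
t=3.84 s=-0.1744 z=0.1301 Fu=-1.48 Fz=-1.10
t=5.06 s=-0.1751 z=0.0237 Fu=0.34 Fz=0.72
```

View pics/s1.png

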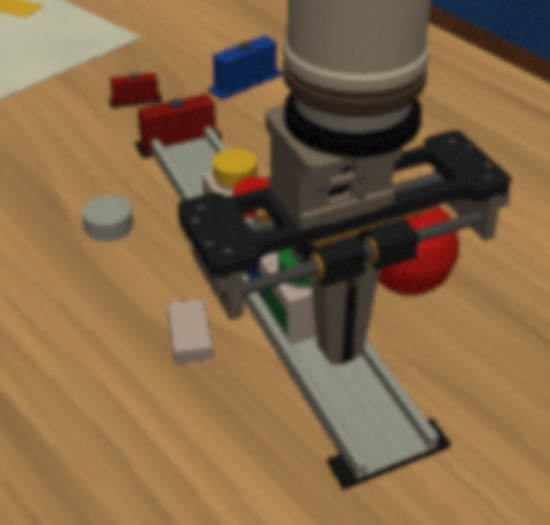

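The closed fingers are centred in the rail behind the green pot with clearance to the walls, and nothing has been touched. Next is a gentle push, with force checks.

```bash
python3 - <<'E'
from h import *
z=.023
bot.line_to(P(-.150,z),max_speed=.03); st()
for s in (-.135,-.10,-.06):
    bot.line_to(P(s,z),max_speed=.035)
    if st()>0 or abs(st())<9: continue
    break
c=bot.read_camera("top"); cv2.imwrite("pics/t2.png",cv2.resize(c["pixels"][165:290,205:475],None,fx=2.9,fy=2.9,interpolation=cv2.INTER_CUBIC))
E
```

```text
t=6.09 s=-0.1500 z=0.0230 Fu=-0.38 Fz=0.44
t=6.67 s=-0.1344 z=0.0230 Fu=0.52 Fz=0.63
t=7.82 s=-0.0997 z=0.0230 Fu=-1.02 Fz=0.31
t=7.82 s=-0.0997 z=0.0230 Fu=-1.02 Fz=0.31
t=9.11 s=-0.0598 z=0.0230 Fu=-2.37 Fz=1.61
t=9.11 s=-0.0598 z=0.0230 Fu=-2.37 Fz=1.61
```

View pics/t2.png

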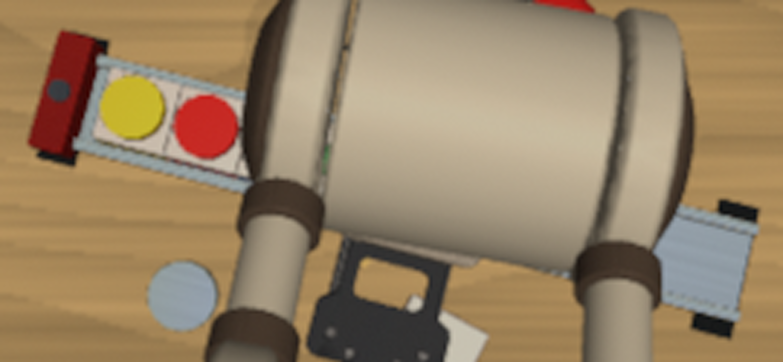

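The row is moving as one train. Yellow has its lid at crop (132,107), with a small gap left to the stop at (95,…). I'll finish in fine steps until the force rises.

```bash
python3 - <<'E'
from h import *
z=.023; s=-.060
while s<-.030 and bot.current_clock()<22:
    s+=.0015 if s<-.050 else .001
    bot.line_to(P(s,z),max_speed=.02)
    if st()<-7: break
bot.hold(.2); st()
c=bot.read_camera("top"); L=lids(c,(225,180,290,225))
print({k:((v[0][:2]-Y0)@u,v[2]) for k,v in L.items() if k in("yellow",)})
cv2.imwrite("pics/t3.png",cv2.resize(c["pixels"][165:290,205:475],None,fx=2.9,fy=2.9,interpolation=cv2.INTER_CUBIC))
E
```

```text
t=9.41 s=-0.0586 z=0.0230 Fu=-4.29 Fz=2.02
t=9.66 s=-0.0570 z=0.0230 Fu=-3.79 Fz=2.15
t=9.91 s=-0.0555 z=0.0230 Fu=-4.61 Fz=2.05
t=10.16 s=-0.0540 z=0.0230 Fu=-2.67 Fz=2.40
t=10.41 s=-0.0525 z=0.0230 Fu=-3.58 Fz=2.65
t=10.66 s=-0.0510 z=0.0230 Fu=-4.75 Fz=3.18
t=10.91 s=-0.0495 z=0.0230 Fu=-4.90 Fz=2.33
t=11.16 s=-0.0486 z=0.0230 Fu=-5.07 Fz=3.60
t=11.41 s=-0.0475 z=0.0230 Fu=-5.14 Fz=2.66
t=11.66 s=-0.0465 z=0.0230 Fu=-4.87 Fz=2.57
t=11.91 s=-0.0455 z=0.0230 Fu=-4.87 Fz=2.33
t=12.16 s=-0.0452 z=0.0230 Fu=-8.68 Fz=3.92
t=12.36 s=-0.0452 z=0.0230 Fu=-7.02 Fz=3.11Traceback (most recent call last):
  File "<stdin>", line 8, in <module>
  File "h.py", line 13, in lids
    n,_,st,ce=cv2.connectedComponentsWithStats(m); i=1+np.argmax(st[1:,4])
                                                       ~~~~~~~~~^^^^^^^^^^
    return _wrapfunc(a, 'argmax', axis=axis, out=out, **kwds)
    return bound(*args, **kwds)
ValueError: attempt to get argmax of an empty sequence
```

The force rose at s = -45.2 mm with the tip stalling. I'll take one more millimetre to confirm it's home, then look.

```bash
python3 - <<'E'
from h import *
z=.023
for s in(-.0445,-.044,-.0435):
    bot.line_to(P(s,z),max_speed=.02)
    if st()<-13: break
bot.hold(.2); st()
c=bot.read_camera("top")
cv2.imwrite("pics/t3.png",cv2.resize(c["pixels"][165:290,205:475],None,fx=2.9,fy=2.9,interpolation=cv2.INTER_CUBIC))
E
```

```text
t=12.66 s=-0.0451 z=0.0230 Fu=-8.09 Fz=4.09
t=12.91 s=-0.0451 z=0.0231 Fu=-8.93 Fz=4.20
t=13.16 s=-0.0451 z=0.0230 Fu=-11.73 Fz=4.45
t=13.36 s=-0.0451 z=0.0230 Fu=-11.96 Fz=4.48
```

View pics/t3.png

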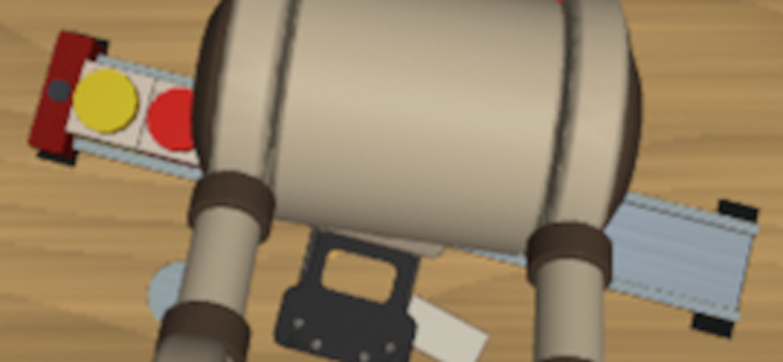

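The yellow pot is flush against the stop and the tip no longer advances while the force climbs to 12 N, so the row is home. I'll draw straight back, lift and check.

```bash
python3 - <<'E'
from h import *
bot.line_to(P(-.055,.023),max_speed=.03)
bot.line_to(P(-.10,.023),max_speed=.08); st()
bot.line_to(P(-.10,.20),max_speed=.15)
bot.line_to(P(-.26,.22),max_speed=.15); st()
c=bot.read_camera("top")
cv2.imwrite("pics/t4.png",cv2.resize(c["pixels"][85:300,160:480],None,fx=2.5,fy=2.5,interpolation=cv2.INTER_CUBIC))
L=lids(c,(232,190,345,232))
for k,v in L.items(): print(k,v[0].round(4),v[2],(v[0][:2]-Y0)@u)
E
```

```text
t=14.66 s=-0.1000 z=0.0230 Fu=0.36 Fz=-0.39
t=17.22 s=-0.2594 z=0.2198 Fu=1.23 Fz=-0.23
yellow [0.5401 0.1912 0.066 ] [21, 21, 368] 0.1035552977224857
red [0.5307 0.1533 0.066 ] [23, 21, 374] 0.06454532542823758
blue [0.5212 0.1147 0.066 ] [21, 21, 348] 0.02475566911164299
green [0.5114 0.0761 0.066 ] [21, 21, 335] -0.015099272702080911
```

View pics/t4.png

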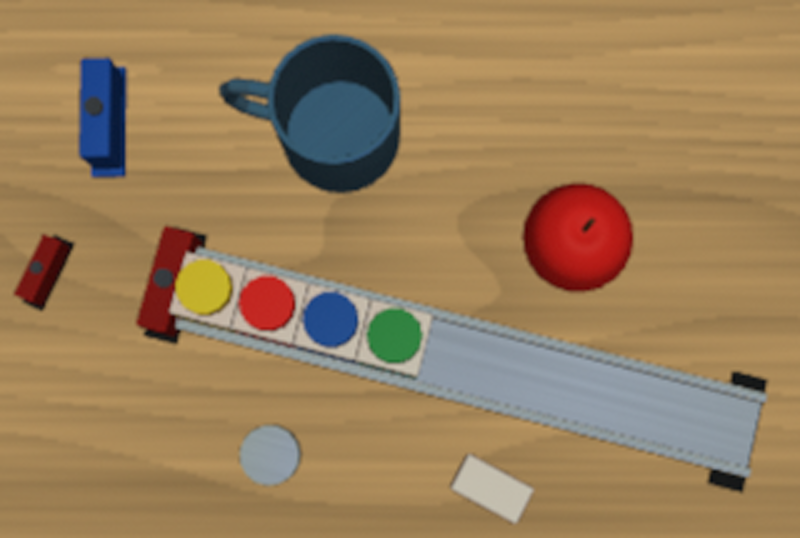

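The four pots stand upright and close together against the red stop: yellow at (203,286), green at (394,335), with 119 mm over the lid centres. The bystanders haven't moved and the arm is clear.

```bash
python3 -c "
from workcell import bot
bot.hold(.3); print(bot.job_done())"
```

```text
the job is handed in; nothing more can be done
None
```

I pushed the four pots as one train until yellow was home against the red end stop, drew the arm back clear without disturbing anything else, and handed the job in at about 17.5 s.

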